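Open the latched tube reader and lay the sample tube across its rests

TASK

Load the tube reader: slide the orange thumb latch on its front deck sideways, the way the arrow points, so that the spring-loaded cover pops fully open. Then take the corked sample tube from the blue cradle and gently lay it flat inside the chamber, resting in the notches of both metal rests and roughly centred between them (either way round). Let go of the tube only when it lies on the rests or just above them, leave the cover standing open, and leave the bottle, the carton and the petri dish where they are.

Things in the scene. Friction and masses are not known exactly. Their poses are not given: they have to be found in the camera images.
- reader: White bench-top tube reader, 200 (x) x 210 (y) x 83 mm high, fixed. Origin: centre of its underside on the worktop; x points from its front deck (robot side) to its hinge side, y to its left, z up. Deck: x -100 to -56 mm, top z = 76 mm; its black arrow points to reader +y. Dark cover behind it: x -52 to +90 mm, top z = 83 mm. Chamber under it: x -56 to +92, y -97 to +97, floor z = 16 mm.
- latch (a joint): Travel of the orange thumb latch in m: 0 = at rest (holds the cover shut), 0.016 = fully slid to reader +y. A return spring (1.2 N at rest, 3 N fully slid) brings it back when let go. From about 0.010 on it frees the cover, which then rises by itself; the latch need not be held any longer.
- latch_thumb (a point): Middle of the latch's upright orange thumb piece (reader x = -79, y = 0 at rest, z = 88 mm); moves with it. Axes as the reader's. Thumb piece 14 (x) x 28 (y) mm, reader z 79 to 97 mm, on a foot 22 x 40 mm, 3 mm high; a steel tongue, top at z = 84.5 mm, runs from it 22 mm towards +x, at y -18 to +2 mm. Push its right-hand (-y) end with shut fingertips, or pinch it across x.
- cover (a joint): Angle of the spring-loaded cover in rad: 0 = shut, 1.85 = fully open, leaning back behind the chamber. Hinged along the reader's far edge. Once freed it swings up in 1 to 2 s and is kept open by its spring; it pushes with about 1 N on what is in its way and goes on opening when that is gone.
- cover_front_edge (a point): Middle of the cover's front edge, on its top face; moves with the cover (142 mm from the hinge line). The hinge line runs along reader y at reader x = 92 mm, z = 80 mm.
- chamber_centre (a point): Where the middle of the tube belongs: on the axis that the notches give to a lying tube, half-way between the two rests; it lies at reader x = 5 mm, y = 0, z = 62 mm. Axes as the reader's: the tube has to lie along its y axis.
- rest_left: The left one of two aluminium rests with a V notch (open upward, 34 mm wide at the top, 45-degree faces), standing on the chamber floor at reader y = +40 mm; 8 to 10 mm thick along y, its tips at reader z = 67 mm or lower. Origin at its foot.
- rest_right: The right one of the two rests, alike, at reader y = -40 mm.
- cradle: Blue bench cradle, 60 x 110 mm, base 8 mm thick, fixed where it stands, with two like V rests at y = +40 and -40 mm (tips 39 mm over the worktop); the tube lies across them along the cradle's y. Origin: centre of its underside. Between the rests there are 70 mm of free room for the fingers.
- tube_middle (a point): Centre of the sample tube (half-way along, on its axis). Glass tube with a cork, 18 mm in diameter, 131 mm long, about 25 g; the z axis runs along the tube from its round foot to the cork. At the start it lies in the cradle along the cradle's y, its axis 34 mm over the worktop.
- bottle_middle (a point): Bystander: small glass bottle with red cap, 56 mm in diameter, 109 mm high; centre, half-way up.
- carton_middle (a point): Bystander: white and blue carton, 120 x 60 x 58 mm; centre, half-way up.
- petri_middle (a point): Bystander: petri dish, 61 mm in diameter, 15 mm high; centre, half-way up.

How it is judged:
By the outcome, as a careful person would: the job done as asked, in the order asked, and still so for the second after the job is handed in, with the robot touching nothing.
It also fails if it takes over 51 s, if anything falls off the work surface, if the arm or the gripper's body presses on something with over 40 N, if the wrist force passes 120 N, or if a joint passes its speed limit or range.

ROBOT

A 6-joint arm with a two-finger parallel gripper is mounted at the origin on a cart in front of the work surface, level with it; the furniture and walls round the work are solid. World frame = base frame: x ahead of the robot, y to its left, z up, the work surface at z = 0. Lengths are in mm, angles in rad, forces in N, time in s.
With the tool pointing down it reaches from about 350 to 975 mm from the base axis. Payload 7.1 kg.
Tool frame: the origin (TCP) lies at the very end of the fingers, on their centre line; the grasp point (between the pads) lies tcp_to_grasp behind it (tcp_to_grasp is the distance from the TCP to the grasp point, in mm); z points along the fingers, x is the direction in which the jaws open and shut, and the axes are right-handed (so a half turn about z gives the same grasp; the last joint's range is limited). The gripper opens to 88 mm and grips with 3 to 60 N. Pads are 20 mm wide; open, the fingers measure 115 mm over their backs; the gripper's body (75 mm by 178 mm) begins 61 mm behind the grasp point.
Start: joints at [-1.3, 0.423, 1.63, -0, 1.089, -0.019], TCP at [178.618, -598.916, 222.675] pointing down, gripper open.
Joint ranges: [-3, 3], [-0.9, 2.11], [0.09, 2.58], [-1.31, 4.45], [0.11, 2.69], [-2.54, 2.54]. Speed limits (rad/s): [2.39, 2.39, 3.01, 3.14, 3.14, 3.14].

INTERFACE

Orientations are given as a rotation vector (axis times angle).
In Python, from workcell import get_obs, get_image, close_job, recognise, mark_of, tcp_to_grasp gives the robot as it stands. The module is installed in compiled form; this text tells all that it offers.
- The arm moves only by the tool move_arm, never from a script. Its argument "motion" is a list of rows, each a list of 7 numbers: the shift along the world's x, y, z in mm, then the turn, a rotation vector about the world's x, y, z in rad, then the finger opening in mm, from 0 to 87.8. A call has 1 to 5 rows; each row is the pose to reach, as a shift and turn from the pose commanded when the call began; what a row does not reach only later rows make up. A row lasts 1/12 s, in which the tool goes at most 41.7 mm and 7.16 degrees, less where a joint would pass 70% of its speed; a pose out of reach is approached as far as the arm can. A call with a gripper value outside its range is refused whole. The fingers move at their own pace and stop on an object; the grip force is fixed at half the most. Time passes only in rows, so rows that repeat a pose let the fingers close. It gives the time, the measured TCP pose, the force and the opening at its end, in the units of the state.
- get_obs(): the state, without advancing time (a new reading comes with each control period).
- get_image(name): name is "scene" or "top" or "wrist"; returns a dict with "color" (400x640x3 uint8, red, green, blue), "mtx" (3x3 intrinsics, pixels), "k1" (the pictures are not rectified: a ray, as slopes to the right and down, at radius r is drawn at 1 + k1 r^2 times it, then the intrinsics apply), "camera_from_world" (4x4, takes a point from world to camera coordinates). Camera axes: x right, y up, looking along -z (the intrinsics and any distortion apply to the point x, -y, -z); pixel columns grow to the right and rows downward; lengths in mm; the calibration is good to about 2 mm. A picture is of the moment at which its call begins. There is no depth.
- close_job(): hands the job in, once; it reports no verdict.
Trained networks look in a picture, given as the dict that the camera call returned (one of the last four; its "shot" number tells which), for a name from the list of things; names that differ only in an ending like _2 or _b are one class to them, and where a whole thing is asked for, a point or a joint stands for the part that bears it (a point fixed in the world has none). Each returns a list of dicts, best first, with "p" (0 to 1); they miss things now and then, are a little off and sometimes report something else, mostly with a low value. They report only what shows in the picture. A call takes as long as a camera call.
- recognise(picture, label): "bbox" ([centre column, centre row, width, height] in pixels, round what is visible of it).
- mark_of(picture, label): "location" ([row, column] in pixels: a listed point, or the origin of a listed thing).
The state is a dict: "t": time; "qpos": joint angles; "qvel": joint speeds; "joint_torque": joint torques, N m; "ee_pos": TCP position; "orientation": TCP orientation; "ft_force": force on the tool from outside, world axes, zero at the start; "moment": the same for the moment, N m; "width": finger opening in mm.
Only numpy, scipy, OpenCV 4.12 (cv2) and the standard library are available. Lean on these libraries where they do the work, as an engineer would, in place of code of your own. Each camera call takes 0.05 s, during which the arm holds its last target. There are 200 camera calls.

## Working session

There is one attempt and no reset: what is moved stays moved. The work goes in short steps, Python scripts to look and compute and a tool call to move; the robot and the scene stay as the last step left them, time stands still between calls to the robot, and variables do not carry over. Pictures are saved under pics/ and viewed, about 8 in all and at most 12, crops included, and the job is handed in when it is done.

Besides the shell and the picture viewer there is one more tool, called after "Request:" as name([rows], argument=value, ...), one row to a line, values as JSON. move_arm: Moves the arm, as the interface text tells. Its arguments: {"type":"object","properties":{"motion":{"type":"array"}},"required":["motion"]}

```bash
mkdir -p pics; cat > h.py <<'E'
import numpy as np, cv2
from workcell import *
def ray(im,row,col):
    K=im["mtx"];k=im["k1"]
    p=np.array([(col-K[0][2])/K[0][0],(row-K[1][2])/K[1][1]]);u=p.copy()
    for _ in range(20): u=p/(1+k*(u@u))
    T=np.array(im["camera_from_world"]);R=T[:3,:3]
    d=R.T@np.array([u[0],-u[1],-1]);return -R.T@T[:3,3],d
def at_z(im,row,col,z):
    o,d=ray(im,row,col);return o+d*(z-o[2])/d[2]
def proj(im,P):
    T=np.array(im["camera_from_world"]);c=T[:3,:3]@np.array(P,float)+T[:3,3]
    s=np.array([c[0],-c[1]])/-c[2];s=s*(1+im["k1"]*(s@s));K=np.array(im["mtx"])
    return K[0][0]*s[0]+K[0][2],K[1][1]*s[1]+K[1][2]
def save(im,n): cv2.imwrite("pics/"+n,im["color"][:,:,::-1])
E
cat > a.py <<'E'
from h import *
np.set_printoptions(precision=1,suppress=True)
o=get_obs();print(o["t"],o["ee_pos"],o["orientation"],o["ft_force"],o["width"],tcp_to_grasp)
Z=dict(reader=0,latch_thumb=88,cover_front_edge=83,chamber_centre=62,rest_left=16,rest_right=16,cradle=0,tube_middle=34,bottle_middle=54.5,carton_middle=29,petri_middle=7.5)
for n in("top","scene"):
    im=get_image(n);save(im,n+"0.png")
    print(n,"cam",at_z(im,200,320,0),ray(im,0,0)[0])
    for l,z in Z.items():
        for m in mark_of(im,l)[:2]: print(l,round(m["p"],2),np.array(m["location"]),at_z(im,*m["location"],z))
E
python3 a.py
```

```text
0.0 [ 178.4 -598.4  221.9] [-2.5  1.9  0. ] [0.4 0.2 0. ] 87.81771593055724 18.700000000000003
top cam [531.9 -14.7   0. ] [ 313.2   35.9 1512.9]
reader 0.8 [192.5 377.6] [ 563.8 -227.3    0. ]
latch_thumb 0.47 [207.3 381.7] [ 497.5 -225.9   88. ]
cover_front_edge 0.74 [203.4 380.1] [ 511.7 -221.3   83. ]
chamber_centre 0.81 [189.  377.6] [ 566.1 -216.6   62. ]
cradle 0.65 [204.8 254.6] [509.7 224.4   0. ]
tube_middle 0.55 [201.4 250.9] [517.4 233.7  34. ]
bottle_middle 0.75 [205.5 253.8] [500.1 220.3  54.5]
bottle_middle 0.61 [237.5 313.2] [391.    9.1  54.5]
carton_middle 0.86 [240.9 442. ] [ 388.1 -451.3   29. ]
petri_middle 0.61 [226.7 186.7] [425.1 463.3   7.5]
scene cam [553.7  38.2   0. ] [-668.8 -715.7  684. ]
reader 0.7 [217. 379.] [ 540.9 -219.5    0. ]
latch_thumb 0.39 [199.9 370.4] [ 485.4 -206.9   88. ]
cover_front_edge 0.79 [198.4 375.7] [ 515.6 -213.3   83. ]
cover_front_edge 0.38 [214.  380.5] [ 415.5 -275.4   83. ]
chamber_centre 0.7 [201.6 377.1] [ 535.1 -211.1   62. ]
chamber_centre 0.32 [199.4 373. ] [ 544.3 -191.    62. ]
rest_right 0.27 [203.8 295.7] [449.7  82.   16. ]
cradle 0.59 [192.4 273.9] [518.7 239.2   0. ]
tube_middle 0.55 [202.2 373.9] [ 578.6 -180.3   34. ]
tube_middle 0.41 [185.6 273.4] [512.1 234.4  34. ]
bottle_middle 0.84 [208.  297.5] [360.9  11.7  54.5]
carton_middle 0.62 [250.9 423.8] [ 359.5 -442.7   29. ]
carton_middle 0.25 [201.5 379.5] [ 604.4 -191.6   29. ]
```

```bash
python3 - <<'E'
import cv2
a=cv2.imread("pics/top0.png")[150:270,160:480];b=cv2.imread("pics/scene0.png")[150:280,230:480]
cv2.imwrite("pics/t1.png",cv2.resize(a,None,fx=2.5,fy=2.5,interpolation=3))
cv2.imwrite("pics/s1.png",cv2.resize(b,None,fx=3,fy=3,interpolation=3))
E
```

```text
(no output)
```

View pics/t1.png

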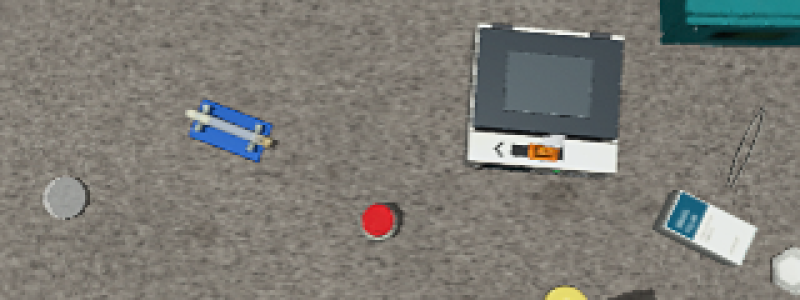

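View pics/s1.png

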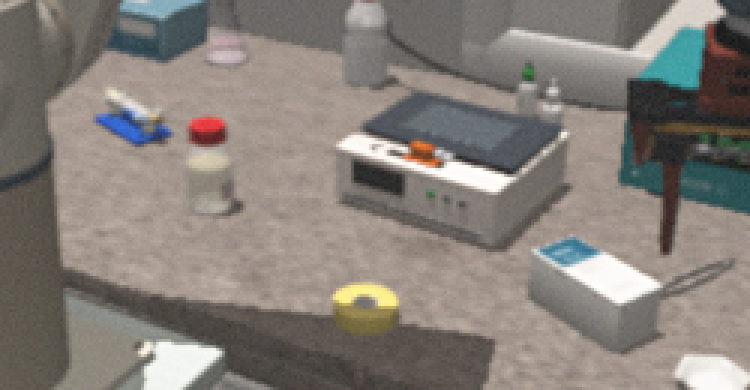

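```bash
cat > b.py <<'E'
from h import *
np.set_printoptions(precision=1,suppress=True)
im=get_image("top");c=im["color"].astype(int);r,g,b=c[...,0],c[...,1],c[...,2]
def blob(m,box,z,n):
    x0,y0,x1,y1=box;k=np.zeros(m.shape,np.uint8);k[y0:y1,x0:x1]=m[y0:y1,x0:x1]
    ct=max(cv2.findContours(k,0,2)[0],key=cv2.contourArea)
    q=np.array([at_z(im,v,u,z)[:2] for u,v in ct[:,0,:]],np.float32)
    R=cv2.minAreaRect(q);print(n,len(ct),"c",np.array(R[0]),"size",np.array(R[1]),"ang",R[2])
blob((r-b>70)&(r>150),(360,200,400,225),97,"latch")
blob((b-r>60),(230,180,275,220),8,"cradle")
blob((r>165)&(g>150)&(b>150),(340,190,415,225),76,"deck")
blob((r<90)&(b<110)&(r>30)&(b-r>5),(345,155,412,208),83,"cover")
for n,(u,v),z in [("fl",(468,161),76),("fr",(616,172),76),("br",(624,37),83),("bl",(476,25),83),("foot",(188,114),34),("cork",(275,143),34),("orange",(545,152),97)]:
    print(n,at_z(im,150+v/2.5,160+u/2.5,z))
E
python3 b.py
```

```text
latch 21 c [ 483.5 -206.6] size [38.9 20.4] ang 79.6075210571289
cradle 56 c [504.1 239.5] size [109.1  24.6] ang 70.0701904296875
deck 34 c [ 489.9 -209.8] size [208.8  46.1] ang 86.02705383300781
cover 46 c [ 587.5 -218. ] size [200.5 148. ] ang 86.08972930908203
fl [ 472.  -107.6   76. ]
fr [ 460.3 -313.9   76. ]
br [ 651.  -326.4   83. ]
bl [ 664.3 -117.3   83. ]
foot [537.3 290.4  34. ]
cork [497.7 165.   34. ]
orange [ 484.  -211.4   97. ]
```

Request:
move_arm([
  [27,30,0,0,0,-0.1,60],
  [54,60,0,0,0,-0.2,40],
  [81,90,0,0,0,-0.3,20],
  [108,120,0,0,0,-0.34,0],
  [135,150,0,0,0,-0.34,0],
])

```text
t: 1.67
ee_pos: [314.5, -447.5, 222.8]
orientation: [-2.162, 2.28, -0.001]
ft_force: [0.7, 0.7, -0.6]
width: 57.7
```

Request:
move_arm([
  [27,30,0,0,0,0,0],
  [54,60,0,0,0,0,0],
  [81,90,0,0,0,0,0],
  [108,120,0,0,0,0,0],
  [135,150,0,0,0,0,0],
])

```text
t: 2.08
ee_pos: [449.7, -297.3, 223.0]
orientation: [-2.165, 2.276, -0.001]
ft_force: [0.9, -1.2, -0.5]
width: 24.6
```

Request:
move_arm([
  [26,34,0,0,0,0,0],
  [36,44,0,0,0,0,0],
  [36,44,0,0,0,0,0],
])

```text
t: 2.33
ee_pos: [486.8, -252.3, 222.9]
orientation: [-2.169, 2.271, -0.001]
ft_force: [-0.6, -0.6, 0.7]
width: 4.7
```

```bash
cat > w.py <<'E'
import sys
from h import *
np.set_printoptions(precision=2,suppress=True)
def look(name,labels,cam="wrist"):
    from scipy.spatial.transform import Rotation as R
    o=get_obs();r=R.from_rotvec(o["orientation"]).as_matrix()
    print(o["t"],np.array(o["ee_pos"]),"jaw",r[:,0],"z",r[:,2],"F",np.array(o["ft_force"]),o["width"])
    im=get_image(cam);save(im,name)
    for l,z in labels.items():
        for m in mark_of(im,l)[:2]: print(l,round(m["p"],2),np.array(m["location"]),at_z(im,*m["location"],z))
    return im
E
python3 - <<'E'
from w import *
im=look("w1.png",dict(latch_thumb=88,cover_front_edge=83,chamber_centre=62,reader=0))
E
```

```text
2.3333 [ 486.83 -252.32  222.86] jaw [-0.05 -1.   -0.  ] z [ 0.  0. -1.] F [-0.57 -0.61  0.68] 4.736259171875562
latch_thumb 0.76 [188.8 272.6] [ 485.95 -208.04   88.  ]
chamber_centre 0.95 [ 88.5 276.9] [ 574.31 -216.04   62.  ]
reader 0.71 [ 96.8 282.4] [ 565.77 -213.8     0.  ]
reader 0.69 [158.3 273.3] [ 497.45 -197.96    0.  ]
```

View pics/w1.png

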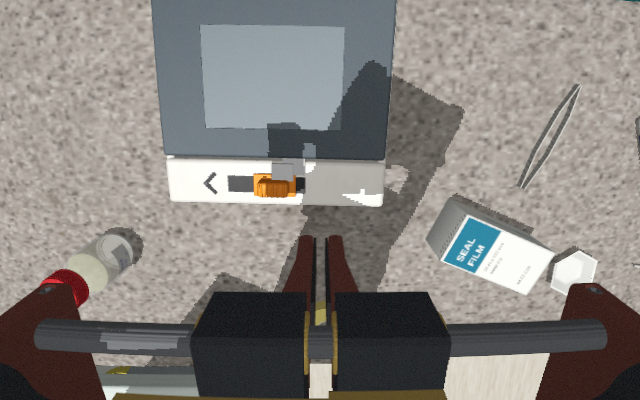

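```bash
cat > c.py <<'E'
from w import *
from scipy.optimize import least_squares
im=get_image("wrist")
# reader pts vs pixels (col,row)
obs=[((-100,105,76),(168.5,205)),((-100,-105,76),(384,207)),((-56,105,76),(166,157)),((-56,-105,76),(387,160)),((-79,0,97),(273,188))]
obs=obs[:4]
def W(p,q): c,s=np.cos(p[2]),np.sin(p[2]);return (p[0]+c*q[0]-s*q[1],p[1]+s*q[0]+c*q[1],q[2])
f=lambda p:np.ravel([np.subtract(proj(im,W(p,q)),u) for q,u in obs])
s=least_squares(f,[568,-216,-.068]);print(s.x,s.fun.round(1))
for q in[(-79,0,88),(-79,-14,97),(-79,14,97),(5,0,62)]:print(q,W(s.x,q),proj(im,W(s.x,q)))
print("tip px",proj(im,np.array(get_obs()["ee_pos"])))
E
python3 c.py
```

```text
[ 563.49 -218.17   -0.07] [ 1.3 -2.1  0.  -1.2 -1.6  1.8  0.4  1.4]
(-79, 0, 88) (np.float64(484.6621938976413), np.float64(-212.98352868004628), 88) (np.float64(273.88220490115407), np.float64(187.05095916502628))
(-79, -14, 97) (np.float64(483.7439428515677), np.float64(-226.95338247371157), 97) (np.float64(288.23018120442777), np.float64(190.06378523559732))
(-79, 14, 97) (np.float64(485.58044494371495), np.float64(-199.01367488638098), 97) (np.float64(256.94513198510015), np.float64(189.65365484054095))
(5, 0, 62) (np.float64(568.4813166596331), np.float64(-218.4930349564881), 62) (np.float64(275.3598804415078), np.float64(91.74207995669316))
tip px (np.float64(321.14822281857545), np.float64(254.5209131207307))
```

Request:
move_arm([
  [-1,-2,-40,0,0,-0.02,0],
  [-3,-3,-80,0,0,-0.02,0],
  [-3,-3,-115,0,0,-0.02,0],
  [-3,-3,-134.5,0,0,-0.02,0],
  [-3,-3,-134.5,0,0,-0.02,0],
])

```text
t: 3.05
ee_pos: [478.1, -257.4, 84.1]
orientation: [2.138, -2.298, -0.012]
ft_force: [-0.8, 0.0, 0.2]
width: 0.4
```

Request:
move_arm([
  [0,5,0,0,0,0,0],
  [1,10,0,0,0,0,0],
  [1,14,0,0,0,0,0],
  [1,18,0,0,0,0,0],
  [1,20,0,0,0,0,0],
])

```text
t: 3.47
ee_pos: [483.3, -237.6, 89.5]
orientation: [-2.142, 2.297, -0.003]
ft_force: [0.4, 0.5, 1.2]
width: 0.5
```

Request:
move_arm([
  [0,4,-1,0,0,0,0],
  [0.5,8,-1,0,0,0,0],
  [1,11,-1,0,0,0,0],
  [1,13,-1,0,0,0,0],
])

```text
t: 3.8
ee_pos: [483.9, -224.8, 87.5]
orientation: [2.143, -2.298, 0.001]
ft_force: [-0.4, -2.1, 2.8]
width: 0.4
```

```bash
python3 - <<'E'
from w import *
im=look("w2.png",dict(latch_thumb=88,cover_front_edge=83))
E
```

```text
3.8 [ 483.94 -224.84   87.51] jaw [-0.07 -1.    0.  ] z [ 0. -0. -1.] F [-0.44 -2.13  2.76] 0.4495200410830839
latch_thumb 0.96 [253. 275.] [ 486.74 -200.38   88.  ]
cover_front_edge 0.6 [201.  285.5] [ 513.89 -208.33   83.  ]
```

View pics/w2.png

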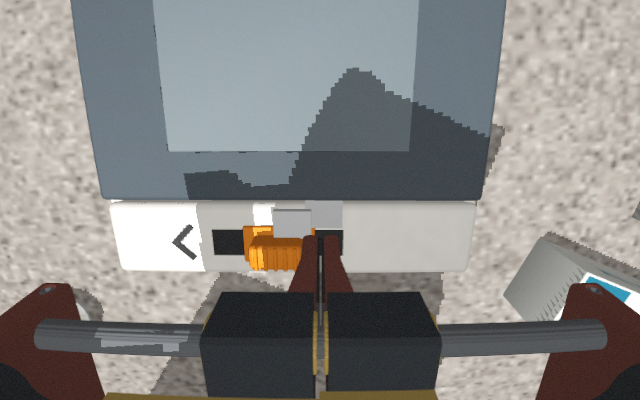

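The fingertips touch the right end of the orange latch (300,250), which is partly slid (about 8–10 mm); the cover is still shut. I push on.

Request:
move_arm([
  [0.2,3,0,0,0,0,0],
  [0.4,6,0,0,0,0,0],
  [0.4,6,0,0,0,0,0],
  [0.4,6,0,0,0,0,0],
])

```text
t: 4.28
ee_pos: [484.3, -218.9, 87.2]
orientation: [-2.142, 2.298, -0.001]
ft_force: [0.1, -1.7, 1.6]
width: 0.1
```

```bash
python3 - <<'E'
from w import *
im=look("w3.png",dict(latch_thumb=88,cover_front_edge=83))
E
```

```text
4.2833 [ 484.27 -218.88   87.24] jaw [-0.07 -1.    0.  ] z [ 0. -0. -1.] F [ 0.14 -1.66  1.59] 0.139174863080498
latch_thumb 0.88 [250.3 276.6] [ 488.75 -195.51   88.  ]
latch_thumb 0.5 [ 97. 308.] [ 565.75 -218.5    88.  ]
cover_front_edge 0.88 [188.4 273.6] [ 521.58 -196.98   83.  ]
```

View pics/w3.png

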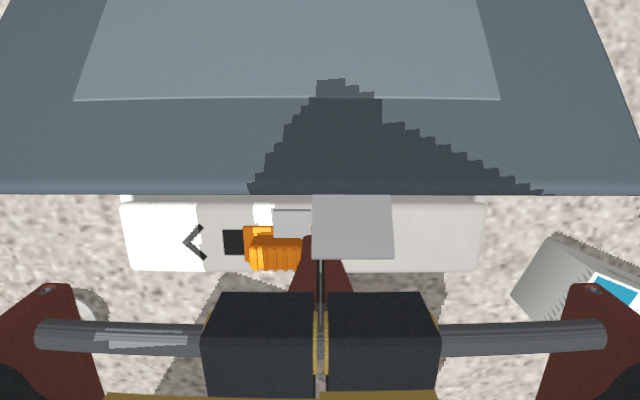

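The cover is rising past the fingers; I back off toward the robot.

Request:
move_arm([
  [-25,-2,0,0,0,0,0],
  [-60,-2,10,0,0,0,0],
  [-95,0,30,0,0,0,0],
  [-110,20,60,0,0,0,0],
  [-110,50,90,0,0,0,20],
])

```text
t: 4.85
ee_pos: [369.3, -168.7, 176.0]
orientation: [2.136, -2.301, -0.01]
ft_force: [0.9, 0.4, 0.4]
width: 4.0
```

```bash
python3 - <<'E'
from w import *
im=look("s2.png",dict(tube_middle=34,cradle=0,latch_thumb=88,cover_front_edge=200),"top")
E
```

```text
4.85 [ 369.3  -168.7   176.04] jaw [-0.07 -1.   -0.  ] z [-0.01  0.   -1.  ] F [0.88 0.37 0.42] 3.988835953302531
tube_middle 0.74 [201.7 251. ] [516.28 233.34  34.  ]
cradle 0.92 [202.6 254.4] [517.85 225.37   0.  ]
latch_thumb 0.54 [206.3 379.1] [ 500.84 -216.91   88.  ]
latch_thumb 0.32 [204.3 250.3] [499.78 228.2   88.  ]
```

Request:
move_arm([
  [12,31,20,0,0,0.12,20],
  [24,62,30,0,0,0.24,40],
  [36,93,34,0,0,0.36,45],
  [48,124,34,0,0,0.48,45],
  [60,155,34,0,0,0.6,45],
])

```text
t: 5.52
ee_pos: [434.4, -13.5, 209.5]
orientation: [2.729, -1.555, -0.003]
ft_force: [0.8, 0.1, 0.7]
width: 42.6
```

Request:
move_arm([
  [12,31,0,0,0,0.12,45],
  [24,62,0,0,0,0.24,45],
  [36,93,0,0,0,0.36,45],
  [48,124,0,0,0,0.48,45],
  [61,154,0,0,0,0.6,45],
])

```text
t: 5.93
ee_pos: [495.0, 140.7, 208.5]
orientation: [3.066, -0.678, -0.005]
ft_force: [0.6, -0.2, -0.2]
width: 45.5
```

Request:
move_arm([
  [0,0,0,0,0,0.09,45],
  [0,0,0,0,0,0.09,45],
  [0,0,0,0,0,0.09,45],
])

```text
t: 6.18
ee_pos: [494.4, 139.1, 208.7]
orientation: [3.091, -0.552, -0.005]
ft_force: [0.0, -0.5, 0.4]
width: 45.0
```

```bash
cat > d.py <<'E'
from w import *
im=look("w4.png",dict(tube_middle=34,cradle=0,cradle_=0) if 0 else dict(tube_middle=34,cradle=0))
sc=get_image("scene");save(sc,"s4.png")
a=cv2.resize(sc["color"][130:260,250:480],(460,260),interpolation=3)
out=np.zeros((660,640,3),np.uint8)[:600];out[:340]=im["color"][:340];out[340:600,:460]=a
cv2.imwrite("pics/m4.png",out[:,:,::-1])
E
python3 d.py
```

```text
6.1833 [494.43 139.09 208.71] jaw [ 0.94 -0.35 -0.  ] z [-0. -0. -1.] F [ 0.04 -0.48  0.38] 45.02295720705519
tube_middle 0.85 [ 71.4 310.5] [520.54 236.95  34.  ]
cradle 0.6 [ 73.4 313.7] [522.56 235.76   0.  ]
```

View pics/m4.png

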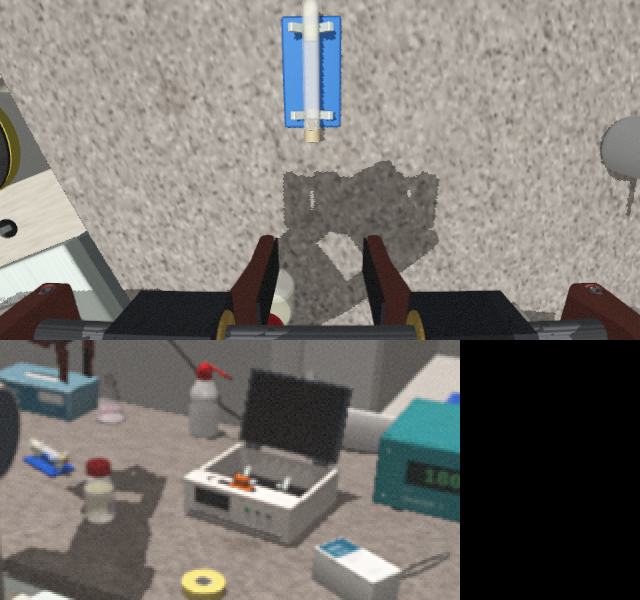

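```bash
python3 - <<'E'
from w import *
im=get_image("wrist")
c=[at_z(im,r,u,8)[:2] for u,r in[(283,17),(340,16),(341,127),(286,127)]]
print(np.mean(c,0),(c[0]-c[3]),(c[1]-c[2]),c)
for u,r in[(311,3),(312,70),(313,141)]:print(at_z(im,r,u,34))
print([at_z(im,r,u,39)[:2] for u,r in [(298,116),(327,116),(295,27),(329,27)]])
E
```

```text
[522.21 235.31] [ 37.34 101.75] [ 35.34 103.38] [array([513.81, 295.98]), array([566.94, 277.22]), array([531.6 , 173.83]), array([476.47, 194.23])]
[542.85 292.56  34.  ]
[523.07 237.31  34.  ]
[500.13 173.57  34.  ]
[array([495.4 , 202.01]), array([521.76, 192.26]), array([521.81, 277.6 ]), array([550.81, 266.83])]
```

The cover stands fully open (scene crop); the tube lies in the cradle, jaws aligned with it. Going to grasp.

Request:
move_arm([
  [9,32,-15,0,0,0,45],
  [18,64,-30,0,0,0,45],
  [27.5,96.4,-50,0,0,0,45],
  [27.5,96.4,-90,0,0,0,45],
  [27.5,96.4,-110,0,0,0,45],
])

```text
t: 6.85
ee_pos: [521.9, 236.6, 98.0]
orientation: [3.093, -0.548, -0.002]
ft_force: [-2.0, -0.7, -0.6]
width: 45.0
```

```bash
python3 - <<'E'
from w import *
im=look("w5.png",dict(tube_middle=34,cradle=0))
print(proj(im,(522,235.5,34)))
E
```

```text
6.85 [521.88 236.63  97.97] jaw [ 0.94 -0.34 -0.  ] z [-0. -0. -1.] F [-1.99 -0.73 -0.55] 44.95020912227554
tube_middle 0.58 [215.3 316. ] [518.61 235.77  34.  ]
cradle 0.6 [200.2 315.9] [518.16 236.03   0.  ]
(np.float64(320.57112464159644), np.float64(214.11979435453364))
```

View pics/w5.png

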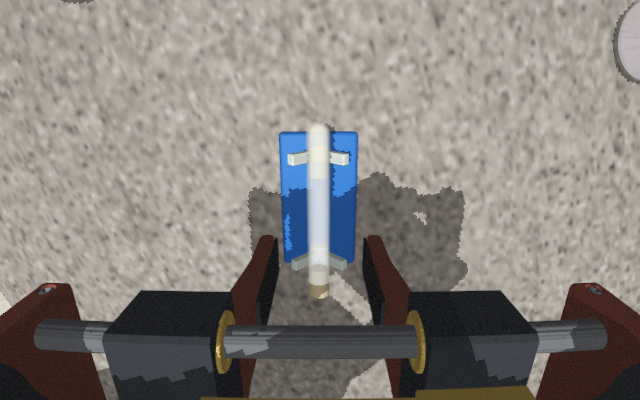

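The tube (col ~319, rows 124–298) is midway between the fingers. Descend and grip.

Request:
move_arm([
  [-0.5,-1,-30,0,0,0,45],
  [-0.5,-1,-60,0,0,0,45],
  [-0.5,-1,-74,0,0,0,45],
  [-0.5,-1,-79,0,0,0,45],
  [-0.5,-1,-79,0,0,0,30],
])

```text
t: 7.42
ee_pos: [522.6, 234.6, 22.3]
orientation: [-3.093, 0.55, -0.001]
ft_force: [-0.1, -0.1, 0.5]
width: 41.1
```

Request:
move_arm([
  [0,0,0,0,0,0,10],
  [0,0,0,0,0,0,10],
  [0,0,0,0,0,0,10],
  [0,0,0,0,0,0,10],
  [0,0,0,0,0,0,10],
])

```text
t: 7.83
ee_pos: [520.4, 236.2, 23.0]
orientation: [-3.092, 0.55, 0.004]
ft_force: [-10.1, 7.7, 8.6]
width: 16.8
```

Request:
move_arm([
  [0,0,0,0,0,0,10],
  [0,0,0,0,0,0,10],
])

```text
t: 8.0
ee_pos: [520.4, 236.2, 23.0]
orientation: [-3.092, 0.55, 0.004]
ft_force: [-9.3, 8.3, 8.7]
width: 16.9
```

Request:
move_arm([
  [0,0,5,0,0,0,10],
  [0,0,12,0,0,0,10],
  [0,0,30,0,0,0,10],
  [0,0,60,0,0,0,10],
  [0,0,90,0,0,0,10],
])

```text
t: 8.42
ee_pos: [521.9, 234.6, 112.9]
orientation: [3.093, -0.549, -0.001]
ft_force: [-0.6, 0.0, 0.5]
width: 16.8
```

```bash
python3 - <<'E'
from w import *
im=look("w6.png",dict(tube_middle=125,cradle=0))
E
```

```text
8.4167 [521.87 234.58 112.93] jaw [ 0.94 -0.34 -0.  ] z [-0. -0. -1.] F [-0.62  0.04  0.52] 16.846266909176833
tube_middle 0.91 [264.9 318.8] [521.67 235.29 125.  ]
```

View pics/w6.png

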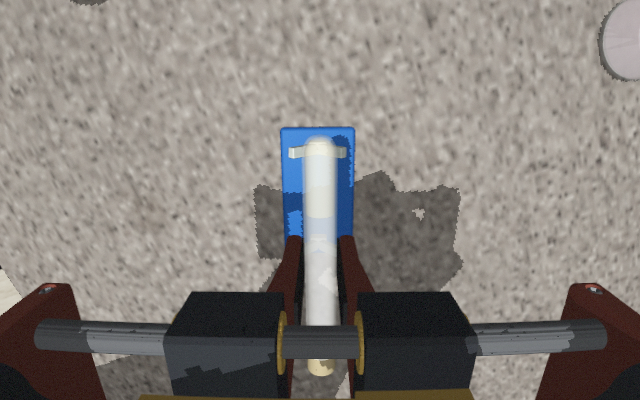

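```bash
python3 - <<'E'
from w import *
im=look("x.png",dict(tube_middle=122))
o=np.array(get_obs()["ee_pos"]);d=np.array([.335,.942,0])
for h in(9,12,15,18):print(h,[np.round(proj(im,o+[0,0,h]+s*65.5*d)) for s in(1,-1)], "edges@mid",[np.round(proj(im,o+[0,0,h]+40*d+s*9*np.array([.942,-.335,0]))) for s in(-1,1)])
rd=im["color"][210];print("row210",[tuple(int(v) for v in rd[c]) for c in range(298,342,2)])
E
```

```text
8.5667 [524.32 235.61 115.  ] jaw [ 0.94 -0.34  0.  ] z [ 0.01  0.   -1.  ] F [ 0.16 -0.15 -0.59] 17.286085971168667
tube_middle 0.7 [265.9 317.8] [522.41 233.29 122.  ]
9 [array([315., 136.]), array([318., 361.])] edges@mid [array([297., 189.]), array([334., 189.])]
12 [array([314., 137.]), array([318., 365.])] edges@mid [array([296., 191.]), array([334., 191.])]
15 [array([314., 138.]), array([318., 369.])] edges@mid [array([296., 193.]), array([334., 193.])]
18 [array([314., 139.]), array([318., 373.])] edges@mid [array([295., 195.]), array([335., 194.])]
row210 [(16, 64, 125), (32, 70, 129), (60, 89, 136), (124, 140, 163), (165, 170, 167), (195, 198, 189), (209, 210, 203), (215, 216, 209), (219, 221, 213), (222, 224, 218), (222, 226, 218), (222, 224, 217), (222, 224, 216), (222, 223, 216), (217, 219, 211), (211, 213, 206), (201, 203, 196), (183, 185, 180), (140, 149, 157), (86, 108, 138), (29, 69, 129), (31, 70, 128)]
```

Request:
move_arm([
  [0,-20,33,0,0,0.06,10],
  [0,-55,60,0,0,0.12,10],
  [0,-92,75,0,0,0.18,10],
  [0,-131,85,0,0,0.24,10],
  [0,-170,92,0,0,0.285,10],
])

```text
t: 9.08
ee_pos: [521.6, 63.4, 203.8]
orientation: [3.14, -0.097, -0.0]
ft_force: [1.0, -0.3, -0.4]
width: 16.7
```

Request:
move_arm([
  [3,-40,0,0,0,0,10],
  [6,-80,0,0,0,0,10],
  [10,-120,0,0,0,0,10],
  [14,-160,0,0,0,0,10],
  [18,-200,0,0,0,0,10],
])

```text
t: 9.5
ee_pos: [539.0, -137.0, 202.3]
orientation: [-3.139, 0.104, 0.004]
ft_force: [0.9, 0.3, 0.1]
width: 16.8
```

Request:
move_arm([
  [3,-40,0,0,0,0,10],
  [6,-80,0,0,0,0,10],
  [10,-120,0,0,0,0,10],
  [10,-150,0,0,0,0,10],
  [10,-155,0,0,0,0,10],
])

```text
t: 9.92
ee_pos: [549.3, -294.7, 202.0]
orientation: [3.139, -0.109, -0.002]
ft_force: [0.0, -0.1, -0.1]
width: 16.5
```

Request:
move_arm([
  [0,0,0,0,0,0,10],
  [0,0,0,0,0,0,10],
])

```text
t: 10.08
ee_pos: [549.1, -289.4, 202.2]
orientation: [-3.138, 0.105, 0.004]
ft_force: [0.7, 0.2, 0.4]
width: 16.8
```

```bash
python3 - <<'E'
from w import *
im=look("w7.png",dict(chamber_centre=62,rest_left=16,rest_right=16,latch_thumb=88,tube_middle=220))
E
```

```text
10.0833 [ 549.1  -289.4   202.21] jaw [ 1.   -0.07 -0.  ] z [-0.  0. -1.] F [0.66 0.22 0.37] 16.764685676537553
chamber_centre 0.84 [ 99.4 341.4] [ 572.7 -214.3   62. ]
rest_left 0.56 [ 55.4 336. ] [ 572.2  -173.81   16.  ]
latch_thumb 0.55 [ 99.  233.7] [ 485.65 -207.14   88.  ]
tube_middle 0.88 [264.6 318.6] [ 549.06 -285.55  220.  ]
```

View pics/w7.png

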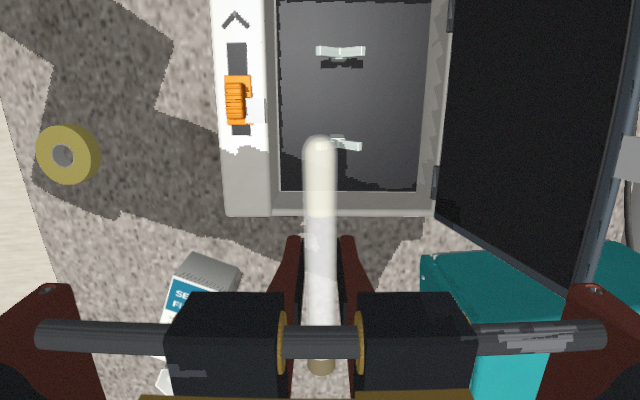

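```bash
python3 - <<'E'
from w import *
im=get_image("wrist")
for n,u,r,z in[("L l",316.5,48,67),("L r",366,48,67),("L notch",341,54,53),("R r",361.5,146,67),("cornerF",226,216,76),("cornerB",437,214,76),("chamb FR",279,190,76),("chamb BR",417,191,76),("latch c",237,99,97)]:
    print(n,at_z(im,r,u,z))
x=im["color"][35:75,305:380];y=im["color"][125:165,305:380]
cv2.imwrite("pics/r8.png",cv2.resize(np.vstack([x,y])[:,:,::-1],None,fx=7,fy=7,interpolation=cv2.INTER_CUBIC))
p=np.array([566.5,-217]);c,s=np.cos(-.068),np.sin(-.068)
E
```

```text
L l [ 555.17 -171.07   67.  ]
L r [ 596.09 -173.54   67.  ]
L notch [ 576.06 -175.77   53.  ]
R r [ 589.73 -255.16   67.  ]
cornerF [ 461.82 -310.42   76.  ]
cornerB [ 657.16 -321.07   76.  ]
chamb FR [ 513.55 -288.59   76.  ]
chamb BR [ 637.85 -297.51   76.  ]
latch c [ 491.31 -207.07   97.  ]
```

View pics/r8.png

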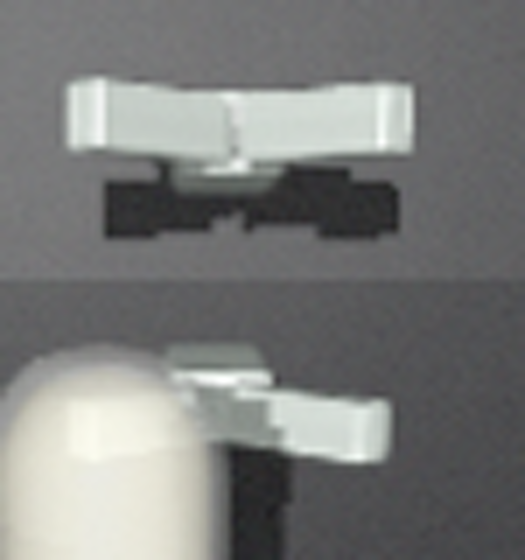

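```bash
python3 - <<'E'
from w import *
im=get_image("wrist")
print(get_obs()["ee_pos"])
for n,u,r,z in[("L l",314.7,51,67),("L r",363.9,51,67),("L notch",338.9,51.4,50),("R r",360.7,145.5,67),("R l",315,144.5,67)]:
    print(n,at_z(im,r,u,z))
E
```

```text
[ 550.22 -289.29  203.84]
L l [ 553.59 -173.54   67.  ]
L r [ 594.34 -176.03   67.  ]
L notch [ 574.6  -173.46   50.  ]
R r [ 589.08 -254.92   67.  ]
R l [ 548.5  -251.45   67.  ]
```

Request:
move_arm([
  [8,25,0,0,-0.03,0,10],
  [16,55,0,0,-0.06,0,10],
  [21,75,0,0,-0.07,0,10],
  [21,75,-10,0,-0.07,0,10],
  [21,75,-30,0,-0.07,0,10],
])

```text
t: 10.9
ee_pos: [572.9, -214.6, 175.7]
orientation: [-3.137, 0.1, -0.117]
ft_force: [0.5, -1.5, -1.2]
width: 16.7
```

Request:
move_arm([
  [0,0,-25,0,0,0,10],
  [0,0,-50,0,0,0,10],
  [0,0,-75,0,0,0,10],
  [0,0,-85,0,0,0,10],
  [0,0,-85,0,0,0,10],
])

```text
t: 11.32
ee_pos: [569.2, -214.7, 85.8]
orientation: [-3.134, 0.104, -0.102]
ft_force: [-0.0, -0.0, -0.4]
width: 16.4
```

Request:
move_arm([
  [0,0,0,0,0,0,10],
  [0,0,0,0,0,0,10],
])

```text
t: 11.48
ee_pos: [571.9, -215.6, 89.9]
orientation: [-3.136, 0.104, -0.113]
ft_force: [1.0, -0.3, -0.2]
width: 16.8
```

```bash
python3 - <<'E'
from w import *
im=look("w9.png",dict(chamber_centre=62,rest_left=16,rest_right=16,tube_middle=105))
im=look("t9.png",dict(tube_middle=100),"top")
E
```

```text
11.4833 [ 571.93 -215.61   89.86] jaw [ 1.   -0.07  0.07] z [ 0.07 -0.   -1.  ] F [ 0.98 -0.32 -0.16] 16.83616901194655
chamber_centre 0.57 [229.8 314.3] [ 570.96 -213.01   62.  ]
rest_left 0.7 [152.8 312.5] [ 575.02 -173.94   16.  ]
tube_middle 0.95 [264.3 319.4] [ 571.08 -213.06  105.  ]
11.7333 [ 571.62 -215.31   89.78] jaw [ 1.   -0.07  0.07] z [ 0.07 -0.   -1.  ] F [-0.45 -0.01 -0.75] 16.752167967122258
tube_middle 0.58 [185.1 381.3] [ 573.37 -222.85  100.  ]
```

View pics/w9.png

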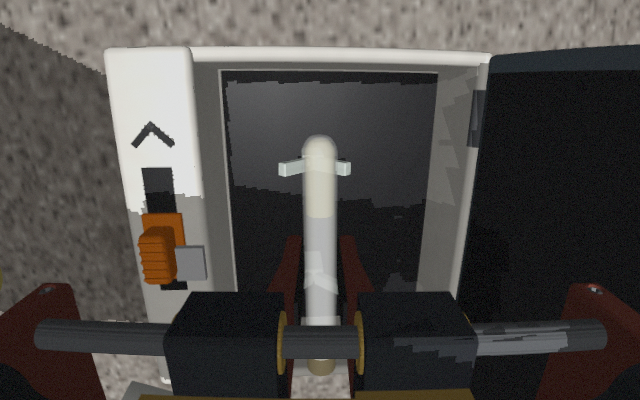

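Tube (col 319) sits over the left rest (tips 280–350, row 168); cover clear at right. Descending.

Request:
move_arm([
  [0,0,-12,0,0,0,10],
  [0,0,-22,0,0,0,10],
  [0,0,-30,0,0,0,10],
  [0,0,-34,0,0,0,10],
  [0,0,-34,0,0,0,10],
])

```text
t: 12.25
ee_pos: [570.3, -214.7, 53.0]
orientation: [-3.135, 0.104, -0.107]
ft_force: [-0.6, -0.1, -0.3]
width: 17.2
```

Request:
move_arm([
  [0,0,0,0,0,0,10],
  [0,0,0,0,0,0,10],
])

```text
t: 12.42
ee_pos: [571.0, -215.1, 54.6]
orientation: [-3.136, 0.103, -0.109]
ft_force: [-0.5, -0.1, -0.1]
width: 17.1
```

Request:
move_arm([
  [0,0,-1,0,0,0,10],
  [0,0,-2,0,0,0,10],
  [0,0,-2,0,0,0,10],
])

```text
t: 12.67
ee_pos: [571.0, -215.1, 52.7]
orientation: [-3.136, 0.104, -0.11]
ft_force: [0.4, -0.3, -1.0]
width: 16.1
```

Request:
move_arm([
  [0,0,-1,0,0,0,10],
  [0,0,-2,0,0,0,10],
  [0,0,-2,0,0,0,10],
])

```text
t: 12.92
ee_pos: [571.4, -215.1, 51.4]
orientation: [-3.136, 0.104, -0.111]
ft_force: [-1.8, 0.7, 6.1]
width: 16.7
```

Contact felt (6 N up) at the expected height; ease off slightly and open.

Request:
move_arm([
  [0,0,0.7,0,0,0,10],
  [0,0,0.7,0,0,0,20],
  [0,0,0.7,0,0,0,26],
  [0,0,0.7,0,0,0,32],
  [0,0,0.7,0,0,0,36],
])

```text
t: 13.33
ee_pos: [571.0, -215.1, 51.2]
orientation: [-3.136, 0.104, -0.11]
ft_force: [0.1, -0.0, 0.5]
width: 34.4
```

Request:
move_arm([
  [0,0,0.7,0,0,0,40],
  [0,0,0.7,0,0,0,40],
  [0,0,0.7,0,0,0,40],
])

```text
t: 13.58
ee_pos: [571.0, -215.0, 52.0]
orientation: [-3.136, 0.103, -0.11]
ft_force: [0.5, 0.4, 0.0]
width: 39.7
```

```bash
python3 - <<'E'
from w import *
im=look("w10.png",dict(chamber_centre=62,tube_middle=62))
E
```

```text
13.5833 [ 571.   -215.04   52.02] jaw [ 1.   -0.07  0.07] z [ 0.07  0.   -1.  ] F [0.49 0.37 0.02] 39.71289112280322
tube_middle 0.77 [264.1 317. ] [ 569.15 -215.13   62.  ]
```

View pics/w10.png

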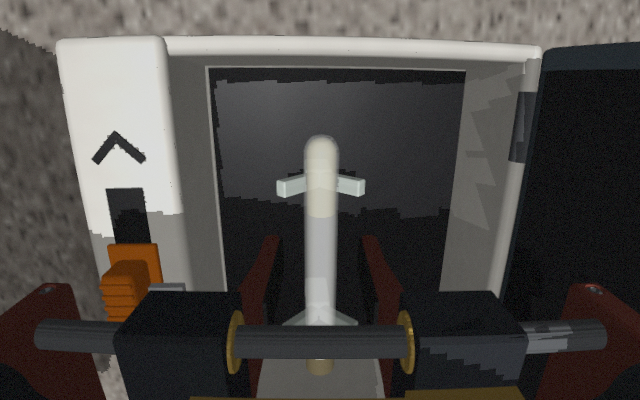

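The tube (col 321, rows 137–372) lies in both rests' notches (left rest 277–365 at row 185, right rest at row ~320), and the fingers are clear. Retreat straight up.

Request:
move_arm([
  [0,0,15,0,0,0,40],
  [0,0,40,0,0,0,40],
  [0,0,75,0,0,0,40],
  [0,0,110,0,0,0,40],
  [0,0,145,0,0,0,40],
])

```text
t: 14.15
ee_pos: [570.6, -214.9, 198.3]
orientation: [-3.135, 0.104, -0.108]
ft_force: [-0.1, -0.6, -0.9]
width: 39.8
```

Request:
move_arm([
  [-20,-30,10,0,0.03,0,40],
  [-40,-60,20,0,0.06,0,40],
  [-60,-85,20,0,0.07,0,40],
  [-60,-85,20,0,0.07,0,40],
  [-60,-85,20,0,0.07,0,40],
])

```text
t: 14.57
ee_pos: [510.3, -301.1, 217.2]
orientation: [-3.14, 0.108, -0.001]
ft_force: [0.2, 0.0, -0.3]
width: 40.4
```

```bash
python3 - <<'E'
from w import *
im=look("w11.png",dict(chamber_centre=62,tube_middle=62,latch_thumb=88))
t=look("t11.png",dict(bottle_middle=54.5,carton_middle=29,petri_middle=7.5,tube_middle=62,latch_thumb=88),"top")
s=get_image("scene")
out=np.zeros((600,640,3),np.uint8);out[:300]=im["color"][:300]
out[300:560,:320]=cv2.resize(t["color"][150:280,160:480],(320,130))[:,:].repeat(2,0)[:260] if 0 else cv2.resize(s["color"][130:260,250:410],(320,260))
out[300:420,320:]=t["color"][150:270,160:480]
cv2.imwrite("pics/m11.png",out[:,:,::-1])
E
```

```text
14.5667 [ 510.31 -301.07  217.19] jaw [ 1.   -0.07  0.  ] z [ 0. -0. -1.] F [ 0.25  0.01 -0.31] 40.35362609738745
chamber_centre 0.8 [ 81.1 380.6] [ 571.37 -212.93   62.  ]
tube_middle 0.68 [ 85.5 378.6] [ 569.47 -216.65   62.  ]
latch_thumb 0.61 [ 83.3 281.2] [ 484.74 -209.47   88.  ]
14.7667 [ 511.35 -299.12  216.66] jaw [ 1.   -0.06 -0.  ] z [-0.  0. -1.] F [-0.32  1.02  0.52] 40.457831192679635
bottle_middle 0.63 [238.4 313.8] [387.85   6.99  54.5 ]
bottle_middle 0.19 [139.2 390. ] [ 751.28 -263.76   54.5 ]
carton_middle 0.41 [243.5 440. ] [ 378.77 -443.86   29.  ]
tube_middle 0.48 [187.8 379.4] [ 570.51 -222.99   62.  ]
tube_middle 0.2 [242.8 442.4] [ 379.9  -441.64   62.  ]
latch_thumb 0.49 [208.8 381.4] [ 492.26 -224.83   88.  ]
```

```bash
python3 -c "
from workcell import *
print(close_job())"
```

```text
the job is handed in; nothing more can be done
None
```

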